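Unpile the drill-press set-up pieces into their rimmed places

ROBOT

A 6-joint arm with a two-finger parallel gripper is mounted at the origin on the work surface. World frame = base frame: x ahead of the robot, y to its left, z up, the work surface at z = 0. Lengths are in m, angles in rad, forces in N, time in s.
With the tool pointing down it reaches from about 0.375 to 0.975 m from the base axis. Payload 3.8 kg.
Tool frame: the origin (TCP) lies midway between the tips of the shut fingers; the grasp point (between the pads) lies 19 mm behind it; z points along the fingers, y is the line along which they close (so a half turn about z gives the same grasp; the last joint's range is limited). The gripper opens to 85 mm and grips with 20 to 120 N. Pads are 22 mm wide; open, the fingers measure 114 mm over their backs; the gripper's body (76 mm by 85 mm) begins 54 mm behind the grasp point. The pads swing forward as they close: fully open they stand 13 mm farther back than shut.
Start: joints at [-1.329, 0.264, 1.604, -0, 1.274, -0.037], TCP at [0.186, -0.649, 0.231] pointing down, gripper open.
Joint ranges: [-2.63, 2.63], [-0.94, 2.18], [0.31, 2.57], [-1.31, 4.45], [0, 2.66], [-2.55, 2.55]. Speed limits (rad/s): [2.57, 2.57, 3.14, 3.14, 3.14, 3.14].

INTERFACE

Orientations are given as a rotation vector (axis times angle).
In Python, from workcell import status, read_camera, workorder, masks_of gives the robot as it stands.
- The arm moves only by the tool drive_tool, never from a script. Its argument "rows" is a list of rows, each a list of 7 numbers: the turn, a rotation vector about the tool's x, y, z in degrees, then the shift along the tool's x, y, z in m, then the opening, from 0 (shut) to 1 (fully open). In form: [[ax, ay, az, tx, ty, tz, claw], ...]. A call has 1 to 8 rows; each row shifts and turns the commanded pose from where the row before left it, along the tool's axes as they then stand; what a row does not reach is not made up. A row lasts 1/12 s, in which the tool goes at most 41.7 mm and 7.16 degrees, less where a joint would pass 70% of its speed; a pose out of reach is approached as far as the arm can. A call is refused whole if a number of a shift passes 0.0417 or a number of a turn 7.16, either way. A call with a gripper value outside its range is refused whole. The fingers move at their own pace and stop on an object; "force" is the grip in N (left out, the last holds). Time passes only in rows, so rows that do not move let the fingers close. It gives the time, the measured TCP pose, the force, the opening and the grip force at its end, in the units of the state.
- status.read_state(): the state, without advancing time (a new reading comes with each control period).
- read_camera(name): name is "side" or "top"; returns a dict with "color" (384x512x3 uint8, red, green, blue), "intrinsics" (3x3 intrinsics, pixels), "world_from_camera" (4x4, takes a point from camera to world coordinates). Camera axes: x right, y up, looking along -z (the intrinsics and any distortion apply to the point x, -y, -z); pixel columns grow to the right and rows downward; lengths in m; the calibration is good to about 2 mm. A picture is of the moment at which its call begins. There is no depth.
- workorder.finish_job(): hands the job in; it is judged then, once.
Trained networks look in a picture, given as the dict that the camera call returned (one of the last four; its "shot" number tells which), for a name from the list of things; names that differ only in an ending like _2 or _b are one class to them, and where a whole thing is asked for, a point or a joint stands for the part that bears it (a point fixed in the world has none). Each returns a list of dicts, best first, with "score" (0 to 1); they miss things now and then, are a little off and sometimes report something else, mostly with a low value. They report only what shows in the picture. A call takes as long as a camera call. They do not tell look-alikes from the thing itself.
- masks_of(picture, name): "mask" (384x512 bool, what is visible of it) and "bbox" ([left, top, right, bottom] in pixels, round what is visible of it).
The state is a dict: "time": time; "q": joint angles; "joint_vel": joint speeds; "joint_torque": joint torques, N m; "tool_pos": TCP position; "tcp_rot": TCP orientation; "wrist_force": force on the tool from outside, world axes, zero at the start; "torque": the same for the moment, N m; "width": opening from 0.0 (shut) to 1.0 (fully open); "grip_force": force on a finger pad.
Only numpy, scipy, OpenCV 4.12 (cv2) and the standard library are available. Lean on these libraries where they do the work, as an engineer would, in place of code of your own. Each camera call takes 0.05 s, during which the arm holds its last target. There are 200 camera calls.

TASK

The drill-press set-up pieces have been left in a pile on the bench. Take the pile apart and set each of the four pieces upright and flat, fully down inside the rimmed plywood place made for its shape and size: the long wooden block in the long rectangle, the V-block in the square, the round bench block in the large circle, the drill chuck in the small circle. Set them down, do not drop them.

Things in the scene. Friction and masses are not known exactly. Their poses are not given: they have to be found in the camera images.
- chuck: Keyed drill chuck of steel, on top of the pile: it stands on its flat back, on whichever of the V-block and the round bench block happens to be below it, with its three jaws up. Plain round sleeve 38 mm in diameter from 2 to 34 mm above its foot (foot 36 mm across), then a tapering nose; 55 mm high, about 0.3 kg. Origin: centre of its underside; z up towards the jaws.
- vblock: Machinist's V-block of dark steel, 50 x 50 mm and 40 mm high, about 0.5 kg, with a V groove 26 mm wide and 13 mm deep along the middle of its top. It stands on one end of the wooden block. Origin: centre of its underside; x along the groove, y across it, z up. All four sides are flat and upright.
- roundblock: Round bench block of bare aluminium, a disc 60 mm in diameter and 40 mm high with small holes in its top, about 0.3 kg. It stands on the other end of the wooden block. Origin: centre of its underside; z up.
- block: Pale hardwood drilling block, 190 x 60 mm and 30 mm high, about 0.3 kg, the bottom of the pile, lying on the bench. The V-block and the round bench block stand on it, one towards each end, each centred about 50 mm from its middle. Origin: centre of its underside; x along its length, y across it, z up.
- small_round_place: Small round plywood place for the drill chuck, inside diameter 54 mm, outside 66 mm. Fixed to the bench. Floor 4 mm above the bench, rim 6 mm thick whose top is 10 mm above the bench (6 mm above the floor). Origin: centre of the underside, on the bench top (z = 0); z up.
- square_place: Square plywood place for the V-block, inside 66 x 66 mm, outside 78 x 78 mm. Fixed to the bench. Floor 4 mm above the bench, rim 6 mm thick whose top is 10 mm above the bench (6 mm above the floor). Origin: centre of the underside, on the bench top (z = 0); z up; x and y along its sides.
- large_round_place: Large round plywood place for the round bench block, inside diameter 76 mm, outside 88 mm. Fixed to the bench. Floor 4 mm above the bench, rim 6 mm thick whose top is 10 mm above the bench (6 mm above the floor). Origin: centre of the underside, on the bench top (z = 0); z up.
- long_place: Long rectangular plywood place for the wooden block, inside 206 x 76 mm, outside 218 x 88 mm. Fixed to the bench. Floor 4 mm above the bench, rim 6 mm thick whose top is 10 mm above the bench (6 mm above the floor). Origin: centre of the underside, on the bench top (z = 0); z up; x along its length, y across it.
There are look-alikes about, which are no part of the job. What is shaped like the roundblock but purple is not meant.

How it is judged:
At the end, for the whole second after the job is handed in: Each of the four pieces is within its own place: its centre within 13 mm of the place's centre (horizontally), its underside less than 3 mm above the place's floor, upright within 0.1 rad, at rest (under 0.02 m/s and 0.2 rad/s) (horizontal distance between chuck and small_round_place below 0.013 m and z of chuck in the frame of small_round_place below 0.007 m and angle between each of chuck, vblock, roundblock, block's own z axis and vertical below 0.1 rad and linear speed of each of chuck, vblock, roundblock, block below 0.02 m/s and angular speed of each of chuck, vblock, roundblock, block below 0.2 rad/s and horizontal distance between vblock and square_place below 0.013 m and z of vblock in the frame of square_place below 0.007 m and horizontal distance between roundblock and large_round_place below 0.013 m and z of roundblock in the frame of large_round_place below 0.007 m and horizontal distance between block and long_place below 0.013 m and z of block in the frame of long_place below 0.007 m); the robot touches nothing.
It fails at once if the drill chuck is dropped: it falls free, touching nothing, at more than 0.6 m/s (a fall of about 2 cm) (contact force between chuck and anything else below 0.05 N and linear speed of chuck above 0.6 m/s).
It fails at once if the V-block is dropped: it falls free, touching nothing, at more than 0.6 m/s (a fall of about 2 cm) (contact force between vblock and anything else below 0.05 N and linear speed of vblock above 0.6 m/s).
It fails at once if the round bench block is dropped: it falls free, touching nothing, at more than 0.6 m/s (a fall of about 2 cm) (contact force between roundblock and anything else below 0.05 N and linear speed of roundblock above 0.6 m/s).
It fails at once if the wooden drilling block is dropped: it falls free, touching nothing, at more than 0.6 m/s (a fall of about 2 cm) (contact force between block and anything else below 0.05 N and linear speed of block above 0.6 m/s).
It also fails if it takes over 125 s, if anything falls off the work surface, if the arm or the gripper's body presses on something with over 40 N, if the wrist force passes 120 N, or if a joint passes its speed limit or range.

## Working session

There is one attempt and no reset: what is moved stays moved. The work goes in short steps, Python scripts to look and compute and a tool call to move; the robot and the scene stay as the last step left them, time stands still between calls to the robot, and variables do not carry over. Pictures are saved under pics/ and viewed, at most 14 in all, crops included, and the job is handed in when it is done.

Besides the shell and the picture viewer there is one more tool, called after ">>>" in YAML: its name, and indented under it one key for each argument. drive_tool: Moves the arm, as the interface text tells. Its arguments: {"type":"object","properties":{"rows":{"type":"array"},"force":{"type":"number"}},"required":["rows"]}

```bash
mkdir -p pics; ls
python3 - <<'E'
from workcell import status, read_camera, masks_of
import cv2,numpy as np,pickle
s=status.read_state();print({k:np.round(v,3) for k,v in s.items()})
out={}
for c in ["side","top"]:
    p=read_camera(c);cv2.imwrite(f"pics/{c}0.png",p["color"][:,:,::-1]);print(c,np.round(p["intrinsics"],1).tolist(),np.round(p["world_from_camera"],3).tolist(),p.keys())
    for n in ["chuck","vblock","roundblock","block","small_round_place","square_place","large_round_place","long_place"]:
        r=masks_of(p,n);out[c,n]=r
        print(n,[(round(float(d["score"]),2),np.round(d["bbox"]).astype(int).tolist(),int(d["mask"].sum())) for d in r])
    out[c]=p
pickle.dump(out,open("d0.pkl","wb"))
E
```

```text
pics
{'time': np.float64(0.0), 'q': array([-1.329,  0.265,  1.605, -0.   ,  1.274, -0.037]), 'joint_vel': array([ 0.   , -0.001,  0.001,  0.001, -0.001,  0.   ]), 'joint_torque': array([ 1.0000e-03, -5.1511e+01, -3.6732e+01,  0.0000e+00,  1.3000e-02,
        0.0000e+00]), 'tool_pos': array([ 0.186, -0.648,  0.23 ]), 'tcp_rot': array([-3.109, -0.436,  0.   ]), 'wrist_force': array([-0.759,  0.092,  0.111]), 'torque': array([ 0.028, -0.051,  0.015]), 'grip_force': np.float64(0.0), 'width': np.float64(1.003)}
side [[462.6, 0.0, 246.3], [0.0, 462.6, 193.3], [0.0, 0.0, 1.0]] [[-0.826, 0.361, -0.433, 0.038], [-0.563, -0.499, 0.658, 0.782], [0.021, 0.788, 0.616, 0.843], [0.0, 0.0, 0.0, 1.0]] dict_keys(['color', 'intrinsics', 'world_from_camera', 'shot'])
chuck [(0.66, [275, 145, 290, 165], 226)]
vblock [(0.91, [299, 163, 326, 187], 421)]
roundblock [(0.71, [240, 157, 258, 175], 369), (0.71, [330, 161, 349, 182], 354), (0.7, [298, 150, 319, 171], 272)]
block [(0.97, [266, 164, 332, 196], 781), (0.6, [146, 257, 218, 341], 3102)]
small_round_place [(0.72, [196, 218, 219, 239], 370)]
square_pla
[... 166 characters left out ...]
 [0.0, 350.7, 193.6], [0.0, 0.0, 1.0]] [[0.003, 0.988, -0.155, 0.45], [-1.0, 0.004, 0.007, -0.014], [0.007, 0.155, 0.988, 0.906], [0.0, 0.0, 0.0, 1.0]] dict_keys(['color', 'intrinsics', 'world_from_camera', 'shot'])
chuck [(0.63, [340, 183, 358, 199], 252)]
vblock [(0.64, [338, 222, 367, 250], 528)]
roundblock [(0.94, [373, 238, 401, 263], 605), (0.88, [332, 180, 360, 210], 268), (0.68, [374, 199, 401, 222], 532), (0.65, [365, 161, 396, 186], 560), (0.63, [314, 141, 339, 170], 509)]
block [(0.64, [327, 180, 364, 255], 947)]
small_round_place []
square_place [(0.86, [256, 152, 297, 194], 917)]
large_round_place [(0.77, [247, 218, 284, 252], 937)]
long_place [(0.92, [95, 168, 168, 257], 3003)]
```

Run:
```python
import cv2
a=cv2.imread("pics/top0.png");cv2.imwrite("pics/top0b.png",cv2.resize(a,(800,600),interpolation=3))
cv2.imwrite("pics/c1.png",cv2.resize(a[130:280,290:420],None,fx=4,fy=4,interpolation=2))
b=cv2.imread("pics/side0.png");cv2.imwrite("pics/side0b.png",cv2.resize(b,(800,600),interpolation=3))
```

```text
(no output)
```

View pics/top0b.png

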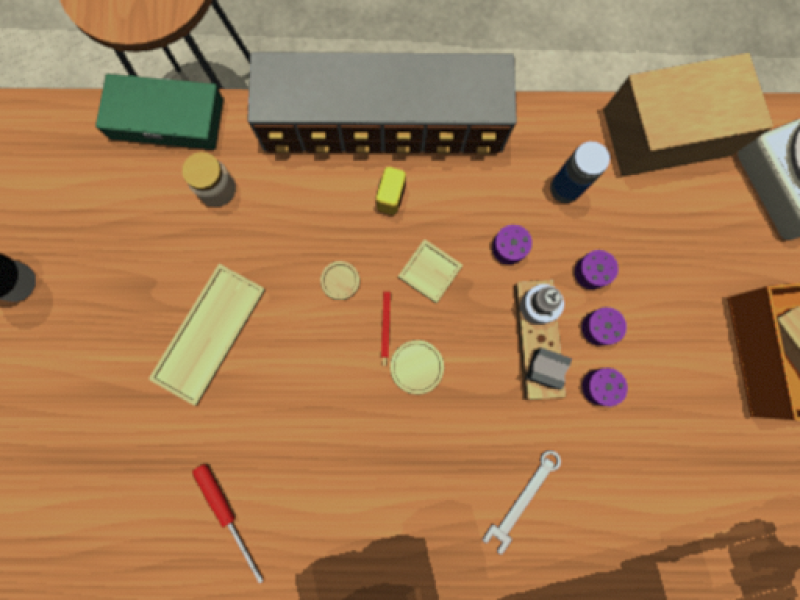

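View pics/c1.png

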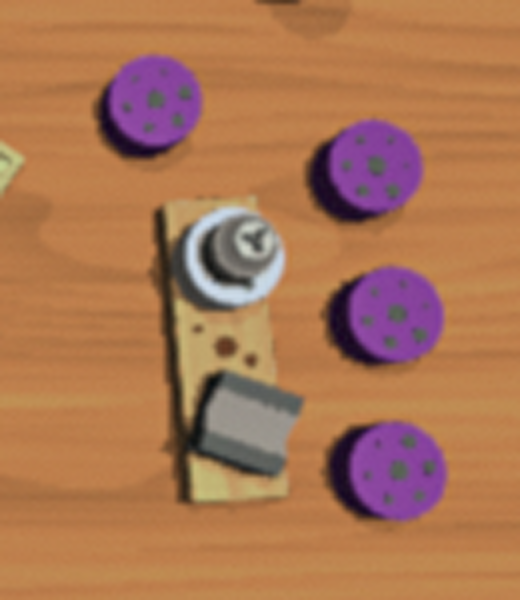

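View pics/side0b.png

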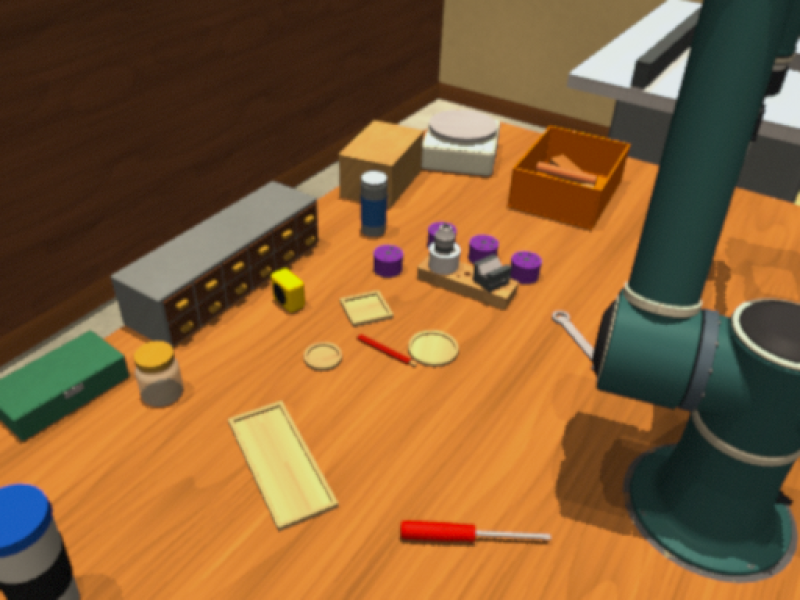

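Top view: the chuck (348,190) stands on the aluminium disc (348,194). The V-block is at (352,236) and the wooden block is under both. The look-alikes are the purple discs at (328,155), (383,171), (388,209) and (389,247), which I'll leave alone. The chuck on the white-rimmed disc is the first target, and the crop confirms it. Places in the same view: small circle (217,179), square (275,173), large circle (266,235), long (132,214).

```bash
cat > fit.py <<'E'
import numpy as np,cv2
from scipy.optimize import minimize
def proj(p,P):
    K=np.array(p["intrinsics"]);T=np.linalg.inv(np.array(p["world_from_camera"]))
    c=P@T[:3,:3].T+T[:3,3]; c=c*[1,-1,-1]; u=c@K.T; return u[:,:2]/u[:,2:]
def circ(r,z): a=np.linspace(0,2*np.pi,40,endpoint=False); return np.c_[r*np.cos(a),r*np.sin(a),0*a+z]
def rect(a,b,z): return np.array([[x*a/2,y*b/2,z] for x in(-1,1) for y in(-1,1)])
M={"chuck":np.r_[circ(.018,0),circ(.019,.002),circ(.019,.034),circ(.010,.055)],
"vblock":np.r_[rect(.05,.05,0),rect(.05,.05,.04)],"roundblock":np.r_[circ(.03,0),circ(.03,.04)],
"block":np.r_[rect(.19,.06,0),rect(.19,.06,.03)],
"small_round_place":np.r_[circ(.033,0),circ(.033,.01)],"square_place":np.r_[rect(.078,.078,0),rect(.078,.078,.01)],
"large_round_place":np.r_[circ(.044,0),circ(.044,.01)],"long_place":np.r_[rect(.218,.088,0),rect(.218,.088,.01)]}
def pose(n,x,z):
    c,s=np.cos(x[2]),np.sin(x[2]); return M[n]@np.array([[c,s,0],[-s,c,0],[0,0,1]])+[x[0],x[1],z]
def rend(p,P,S=4):
    h=cv2.convexHull(proj(p,P).astype(np.float32))[:,0]
    im=np.zeros((384*S,512*S),np.uint8)
    cv2.fillConvexPoly(im,np.round(((h+.5)*S-.5)*16).astype(np.int32),255,shift=4)
    return cv2.resize(im,(512,384),interpolation=cv2.INTER_AREA)/255.
def fit(n,views,x0,z,occ=(),yaws=None):
    """views: list of (picture, mask); occ: list of point clouds in front"""
    ox=[np.prod([1-rend(p,o) for o in occ],axis=0) if occ else 1 for p,_ in views]
    def cost(x):
        t=0
        for (p,m),o in zip(views,ox):
            r=rend(p,pose(n,x,z))*o; t+=np.abs(r-m).sum()/m.sum()
        return t/len(views)
    rnd="round" in n or n=="chuck"
    best=None
    for y in ([0] if rnd else yaws if yaws is not None else np.arange(0,np.pi/(2 if "v" in n[:1] or "sq" in n else 1),.4)):
        s=np.array([[x0[0],x0[1],y]]+[[x0[0]+.01,x0[1],y],[x0[0],x0[1]+.01,y],[x0[0],x0[1],y+(.0 if rnd else .2)]])
        r=minimize(cost,s[0],method="Nelder-Mead",options=dict(initial_simplex=s,xatol=2e-4,fatol=1e-4,maxiter=150))
        if best is None or r.fun<best.fun: best=r
    return best.x,best.fun
def ray(p,uv,z):
    K=np.array(p["intrinsics"]);T=np.array(p["world_from_camera"])
    d=np.array([(uv[0]-K[0,2])/K[0,0],-(uv[1]-K[1,2])/K[1,1],-1.])@T[:3,:3].T
    return T[:3,3]+d*(z-T[2,3])/d[2]
E
python3 - <<'E'
import pickle,numpy as np
from fit import *
o=pickle.load(open("d0.pkl","rb"));T,S=o["top"],o["side"];R={}
def cen(r): ys,xs=np.nonzero(r["mask"]);return xs.mean(),ys.mean()
for n,z,h in [("large_round_place",0,.01),("small_round_place",0,.01),("square_place",0,.01),("long_place",0,.01),("chuck",.07,.03),("vblock",.03,.03)]:
    V=[(p,o[c,n][0]["mask"].astype(float)) for c,p in (("top",T),("side",S)) if o[c,n]]
    x0=ray(V[0][0],cen(o["top" if o["top",n] else "side",n][0]),z+h)
    R[n]=fit(n,V,x0,z)[0];print(n,np.round(x0,3),[(np.round(a,4),round(e,3)) for v in ([V]+[[w] for w in V]) for a,e in [fit(n,v,x0,z)]])
occ=[pose("chuck",R["chuck"],.07)]
r=fit("roundblock",[(T,o["top","roundblock"][1]["mask"].astype(float))],R["chuck"],.03,occ);print("rb",r);R["roundblock"]=r[0]
occ+=[pose("roundblock",r[0],.03),pose("vblock",R["vblock"],.03)]
r=fit("block",[(T,o["top","block"][0]["mask"].astype(float)),(S,o["side","block"][0]["mask"].astype(float))],(R["vblock"]+r[0])/2,0,occ,yaws=[1.4,1.7]);print("block",r);R["block"]=r[0]
for d in o["top","roundblock"]: print("rb cand",np.round(ray(T,cen(d),.03),3))
pickle.dump(R,open("R.pkl","wb"))
E
```

```text
large_round_place [ 0.486 -0.058  0.01 ] [(array([ 0.487 , -0.0571,  0.    ]), np.float64(0.079)), (array([ 0.4863, -0.0577,  0.    ]), np.float64(0.036)), (array([ 0.488 , -0.0551,  0.    ]), np.float64(0.1))]
small_round_place [0.625 0.079 0.01 ] [(array([0.6289, 0.0743, 0.    ]), np.float64(0.084)), (array([0.6289, 0.0743, 0.    ]), np.float64(0.084))]
square_place [ 0.644 -0.081  0.01 ] [(array([ 0.6462, -0.0791, -0.6339]), np.float64(0.084)), (array([ 0.6455, -0.0813, -0.6107]), np.float64(0.037)), (array([ 0.6469, -0.0763,  0.9666]), np.float64(0.063))]
long_place [0.538 0.284 0.01 ] [(array([ 0.5413,  0.2858, -0.489 ]), np.float64(0.05)), (array([0.541 , 0.2847, 2.6452]), np.float64(0.029)), (array([0.5407, 0.2876, 2.6512]), np.float64(0.046))]
chuck [ 0.583 -0.248  0.1  ] [(array([ 0.5848, -0.2491,  0.    ]), np.float64(0.139)), (array([ 0.5843, -0.2508,  0.    ]), np.float64(0.101)), (array([ 0.5827, -0.2433,  0.    ]), np.float64(0.07))]
vblock [ 0.483 -0.258  0.06 ] [(array([ 0.4835, -0.2583,  1.2148]), np.float64(0.115)), (array([ 0.4833, -0.2603,  1.2271]), np.float64(0.08)), (array([ 0.4835, -0.2545, -0.3416]), np.float64(0.083))]
rb (array([ 0.58267751, -0.25362872,  0.        ]), np.float64(0.3356331950397953))
block (array([ 0.53167566, -0.25599623,  0.06915398]), np.float64(0.15288767341405174))
rb cand [ 0.454 -0.354  0.03 ]
rb cand [ 0.578 -0.252  0.03 ]
rb cand [ 0.55  -0.359  0.03 ]
rb cand [ 0.644 -0.351  0.03 ]
rb cand [ 0.686 -0.214  0.03 ]
```

```bash
cat > go.py <<'E'
import sys,numpy as np
from scipy.spatial.transform import Rotation as Ro
from workcell import status
def go(x,y,z,yaw=None):
    """shift in present tool axes (m), and turn about tool z (deg) to make tool x stand at yaw (mod 180)"""
    s=status.read_state();R=Ro.from_rotvec(s["tcp_rot"]).as_matrix();p=np.array(s["tool_pos"])
    d=np.array([x,y,z])-p; phi=np.arctan2(R[1,0],R[0,0])
    print("t",round(float(s["time"]),2),"tcp",np.round(p,4),"yaw",round(phi,3),"tilt",np.round(R[2],3),"q",np.round(s["q"],2),"w",round(float(s["width"]),3),"F",np.round(s["wrist_force"],1),"grip",round(float(s["grip_force"]),1))
    print("shift",np.round(R.T@d,4))
    if yaw is not None:
        a=(-(yaw-phi)+np.pi/2)%np.pi-np.pi/2; print("turn z deg",round(np.degrees(a),1))
        R2=R@Ro.from_rotvec([0,0,a]).as_matrix(); print("shift after turn",np.round(R2.T@d,4))
if __name__=="__main__": go(*map(float,sys.argv[1:]))
E
python3 go.py .585 -.249 .15 .07
```

```text
t 0.9 tcp [ 0.1858 -0.6489  0.2313] yaw 0.279 tilt [ 0. -0. -1.] q [-1.33  0.26  1.6   0.    1.27 -0.04] w 1.0 F [ 0.2 -0.5  0.2] grip 0.0
shift [ 0.4939 -0.2746  0.0813]
turn z deg 12.0
shift after turn [ 0.4262 -0.371   0.0813]
```

>>> drive_tool:
  rows:
    - [0,0,0,0.03,-0.017,0,1]
    - [0,0,0,0.03,-0.017,0,1]
    - [0,0,0,0.03,-0.017,0,1]
    - [0,0,0,0.03,-0.017,0,1]
    - [0,0,0,0.03,-0.017,0,1]
    - [0,0,0,0.03,-0.017,0,1]
    - [0,0,0,0.03,-0.017,0,1]
    - [0,0,0,0.03,-0.017,0,1]
  force: 40

```text
time: 1.57
tool_pos: [0.38, -0.4508, 0.2315]
tcp_rot: [3.111, 0.436, 0.0]
wrist_force: [0.9, -0.5, 0.6]
width: 0.996
grip_force: 0.0
```

>>> drive_tool:
  rows:
    - [0,0,0,0.03,-0.017,0,1]
    - [0,0,0,0.03,-0.017,0,1]
    - [0,0,0,0.03,-0.017,0,1]
    - [0,0,0,0.03,-0.017,0,1]
    - [0,0,0,0.03,-0.017,0,1]
    - [0,0,0,0.03,-0.017,0,1]
    - [0,0,0,0.014,-0.003,0,1]
    - [0,0,0,0,0,0,1]

```text
time: 2.23
tool_pos: [0.5392, -0.2957, 0.2314]
tcp_rot: [3.11, 0.443, 0.002]
wrist_force: [-0.1, -0.8, -0.2]
width: 0.998
grip_force: 0.0
```

```bash
python3 go.py .585 -.249 .15
```

```text
t 2.23 tcp [ 0.5392 -0.2957  0.2314] yaw 0.283 tilt [ 0.001  0.    -1.   ] q [-0.54  0.15  1.74  0.    1.25  0.75] w 0.998 F [-0.1 -0.8 -0.2] grip 0.0
shift [ 0.0569 -0.0321  0.0815]
```

>>> drive_tool:
  rows:
    - [0,0,0,0.015,-0.01,0.02,1]
    - [0,0,0,0.015,-0.01,0.02,1]
    - [0,0,0,0,0,0.02,1]
    - [0,0,0,0,0,0,1]
    - [0,0,0,0,0,0,1]
    - [0,0,0,0,0,0,1]

```text
time: 2.73
tool_pos: [0.5598, -0.2716, 0.1723]
tcp_rot: [3.11, 0.435, 0.001]
wrist_force: [-0.2, 0.2, 0.5]
width: 1.004
grip_force: 0.0
```

```bash
python3 go.py .585 -.249 .074
```

```text
t 2.73 tcp [ 0.5598 -0.2716  0.1723] yaw 0.278 tilt [ 0.     0.001 -1.   ] q [-0.49  0.21  1.79 -0.    1.15  0.8 ] w 1.004 F [-0.2  0.2  0.5] grip 0.0
shift [ 0.0304 -0.0149  0.0982]
```

>>> drive_tool:
  rows:
    - [0,0,0,0.015,-0.0075,0,1]
    - [0,0,0,0.0154,-0.0075,0,1]
    - [0,0,0,0,0,0.02,1]
    - [0,0,0,0,0,0.02,1]
    - [0,0,0,0,0,0.02,1]
    - [0,0,0,0,0,0.02,1]
    - [0,0,0,0,0,0.018,1]
    - [0,0,0,0,0,0,1]

```text
time: 3.4
tool_pos: [0.583, -0.2477, 0.071]
tcp_rot: [-3.109, -0.435, 0.006]
wrist_force: [-1.2, 0.4, -1.1]
width: 1.001
grip_force: 0.0
```

>>> drive_tool:
  rows:
    - [0,0,0,0,0,0,0.6]
    - [0,0,0,0,0,0,0.5]
    - [0,0,0,0,0,0,0.4]
    - [0,0,0,0,0,0,0.3]
    - [0,0,0,0,0,0,0.2]
    - [0,0,0,0,0,0,0.2]
    - [0,0,0,0,0,0,0.2]
    - [0,0,0,0,0,0,0.2]
  force: 40

```text
time: 4.07
tool_pos: [0.5868, -0.2489, 0.0758]
tcp_rot: [3.108, 0.436, 0.005]
wrist_force: [-0.9, -2.5, 5.9]
width: 0.437
grip_force: 40.3
```

```bash
python3 go.py .628 .073 .074
python3 - <<'E'
from workcell import read_camera
import cv2
a=read_camera("side")["color"][:,:,::-1];cv2.imwrite("pics/s1.png",cv2.resize(a[90:240,190:390],None,fx=4,fy=4,interpolation=2))
E
```

```text
t 4.07 tcp [ 0.5868 -0.2489  0.0758] yaw 0.279 tilt [ 0.003  0.004 -1.   ] q [-0.44  0.33  1.83 -0.    0.98  0.85] w 0.437 F [-0.9 -2.5  5.9] grip 40.3
shift [ 0.1283 -0.2981  0.0011]
```

View pics/s1.png

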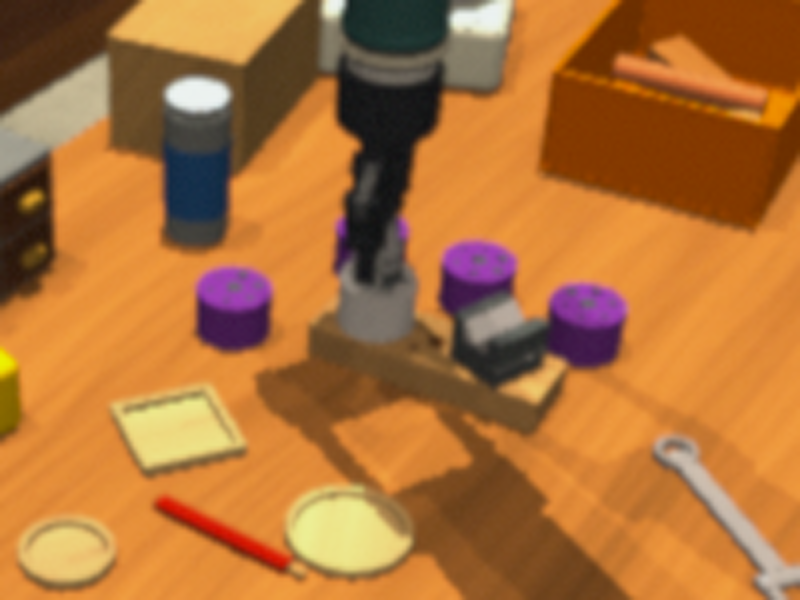

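Held: the opening of 0.437 matches the 38 mm sleeve. In the picture the fingers are on the chuck at (380,250), and the disc stays put on the block.

>>> drive_tool:
  rows:
    - [0,0,0,0,0,-0.005,0.2]
    - [0,0,0,0,0,-0.015,0.2]
    - [0,0,0,0,0,-0.02,0.2]
    - [0,0,0,0,0,-0.02,0.2]
    - [0,0,0,0.004,-0.01,-0.01,0.2]
    - [0,0,0,0.008,-0.02,0,0.2]
    - [0,0,0,0.01,-0.023,0,0.2]
    - [0,0,0,0.01,-0.023,0,0.2]
  force: 50

```text
time: 4.78
tool_pos: [0.5942, -0.1639, 0.1427]
tcp_rot: [-3.11, -0.435, 0.002]
wrist_force: [-0.9, 0.6, -3.9]
width: 0.431
grip_force: 50.6
```

>>> drive_tool:
  rows:
    - [0,0,0,0.01,-0.023,0,0.2]
    - [0,0,0,0.01,-0.023,0,0.2]
    - [0,0,0,0.01,-0.023,0,0.2]
    - [0,0,0,0.01,-0.023,0,0.2]
    - [0,0,0,0.01,-0.023,0,0.2]
    - [0,0,0,0.01,-0.023,0,0.2]
    - [0,0,0,0.01,-0.023,0,0.2]
    - [0,0,0,0.01,-0.023,0,0.2]

```text
time: 5.45
tool_pos: [0.6198, 0.0356, 0.1421]
tcp_rot: [-3.11, -0.437, 0.004]
wrist_force: [0.5, -1.0, -3.4]
width: 0.427
grip_force: 50.6
```

>>> drive_tool:
  rows:
    - [0,0,0,0.01,-0.015,0,0.2]
    - [0,0,0,0,0,0,0.2]
    - [0,0,0,0,0,0,0.2]
    - [0,0,0,0,0,0,0.2]

```text
time: 5.78
tool_pos: [0.6256, 0.0508, 0.1424]
tcp_rot: [-3.111, -0.438, 0.003]
wrist_force: [0.0, -1.1, -3.4]
width: 0.427
grip_force: 50.7
```

```bash
cat > look.py <<'E'
import sys,pickle
from fit import *
from workcell import read_camera,masks_of
def cen(r): ys,xs=np.nonzero(r["mask"]);return xs.mean(),ys.mean()
# args: name z0 h approx_x approx_y [yaw] ...
def look(n,z,ax,ay,yaw=None,occ=(),cams=("top","side"),R=.05):
    V=[]
    for c in cams:
        p=read_camera(c); uv=proj(p,np.array([[ax,ay,z+.02]]))[0]
        ms=[m for m in masks_of(p,n) if np.hypot(*(np.array(cen(m))-uv))<R*450]
        if ms: V.append((p,ms[0]["mask"].astype(float)))
        print(n,c,len(ms),[round(float(m["score"]),2) for m in ms])
    if not V:return
    for v in [V]+([[w] for w in V] if len(V)>1 else []):
        a,e=fit(n,v,(ax,ay),z,occ,yaws=None if yaw is None else [yaw]); print(n,np.round(a,4),round(e,3))
E
python3 go.py .628 .073 .05
python3 - <<'E'
from look import *
look("small_round_place",0,.628,.073,cams=("top","side"))
look("roundblock",.03,.582,-.253)
look("block",0,.532,-.256,.069,occ=[pose("roundblock",(.582,-.253,0),.03),pose("vblock",(.4835,-.258,1.215),.03)])
p=read_camera("top");cv2.imwrite("pics/t2.png",cv2.resize(p["color"][110:280,190:420,::-1],None,fx=3,fy=3,interpolation=2))
E
```

```text
t 5.78 tcp [0.6256 0.0508 0.1424] yaw 0.28 tilt [-0.002 -0.    -1.   ] q [ 0.04  0.24  1.8  -0.    1.1   1.33] w 0.427 F [ 0.  -1.1 -3.4] grip 50.7
shift [ 0.0086 -0.0207  0.0924]
small_round_place top 1 [0.69]
small_round_place side 1 [0.56]
small_round_place [0.6287 0.0729 0.    ] 0.409
small_round_place [0.6281 0.0723 0.    ] 0.748
small_round_place [0.63   0.0728 0.    ] 0.062
roundblock top 1 [0.89]
roundblock side 2 [0.89, 0.74]
roundblock [ 0.5834 -0.2522  0.    ] 0.083
roundblock [ 0.583  -0.2537  0.    ] 0.046
roundblock [ 0.5831 -0.2489  0.    ] 0.063
block top 1 [0.87]
block side 1 [0.65]
block [ 0.5311 -0.2567  0.0591] 0.149
block [ 0.531  -0.2577  0.0613] 0.173
block [ 0.5305 -0.2533  0.0629] 0.08
```

View pics/t2.png

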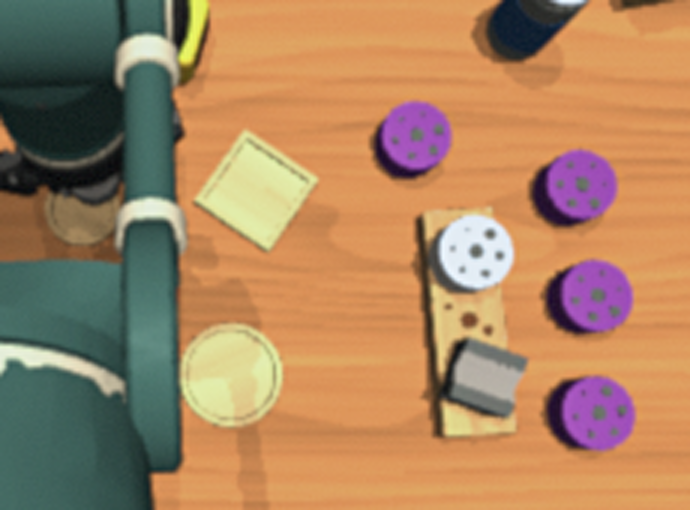

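The view shows the aluminium disc undisturbed at (475,250) in the crop, with the V-block at (485,375). The gripper holds the chuck near the small circle.

>>> drive_tool:
  rows:
    - [0,0,0,0.0042,-0.0092,0.01,0.2]
    - [0,0,0,0.0042,-0.0092,0.02,0.2]
    - [0,0,0,0,0,0.02,0.2]
    - [0,0,0,0,0,0.02,0.2]
    - [0,0,0,0,0,0.02,0.2]
    - [0,0,0,0,0,0.02,0.2]
    - [0,0,0,0,0,0,0.2]
    - [0,0,0,0,0,0,0.2]

```text
time: 7.1
tool_pos: [0.6279, 0.0709, 0.0312]
tcp_rot: [-3.111, -0.437, 0.007]
wrist_force: [-0.2, -0.1, -3.2]
width: 0.43
grip_force: 51.0
```

```bash
python3 go.py .6285 .071 .0103
python3 - <<'E'
from look import *
look("chuck",.027,.6285,.071,cams=("side",))
look("small_round_place",0,.6285,.071,cams=("side",),occ=[pose("chuck",(.63,.073,0),.027)])
p=read_camera("side");cv2.imwrite("pics/s3.png",cv2.resize(p["color"][150:270,150:310,::-1],None,fx=4,fy=4,interpolation=2))
E
```

```text
t 7.1 tcp [0.6279 0.0709 0.0312] yaw 0.279 tilt [-0.004 -0.001 -1.   ] q [0.07 0.37 1.86 0.   0.91 1.36] w 0.43 F [-0.2 -0.1 -3.2] grip 51.0
shift [0.0007 0.0001 0.0209]
chuck side 1 [0.52]
chuck [0.6187 0.0627 0.    ] 2.074
small_round_place side 1 [0.61]
small_round_place [0.6296 0.0726 0.    ] 0.107
```

View pics/s3.png

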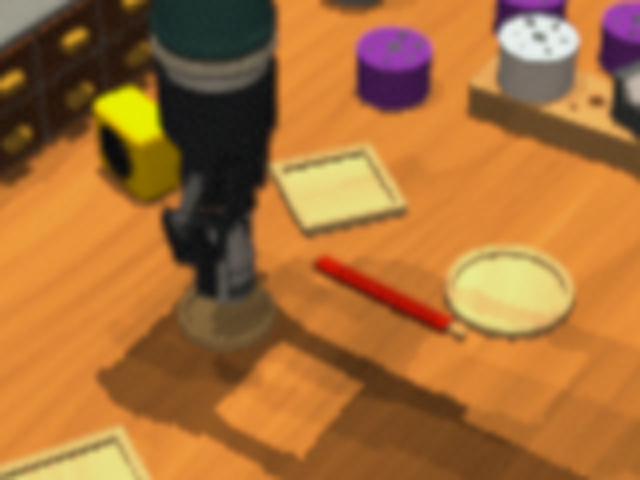

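The chuck hangs over the small circle (226,318 in the crop). Lowering.

>>> drive_tool:
  rows:
    - [0,0,0,0,0,0.008,0.2]
    - [0,0,0,0,0,0.006,0.2]
    - [0,0,0,0,0,0.003,0.2]
    - [0,0,0,0,0,0.002,0.2]
    - [0,0,0,0,0,0,0.2]
    - [0,0,0,0,0,0,0.2]

```text
time: 7.85
tool_pos: [0.6294, 0.0704, 0.0139]
tcp_rot: [-3.111, -0.437, 0.001]
wrist_force: [-0.4, 0.7, -2.9]
width: 0.427
grip_force: 51.0
```

>>> drive_tool:
  rows:
    - [0,0,0,0,0,0.001,0.2]
    - [0,0,0,0,0,0.001,0.2]
    - [0,0,0,0,0,0,0.2]
    - [0,0,0,0,0,0,0.2]

```text
time: 8.18
tool_pos: [0.6298, 0.0705, 0.0124]
tcp_rot: [-3.111, -0.437, -0.0]
wrist_force: [-0.7, -0.2, -3.1]
width: 0.428
grip_force: 51.0
```

>>> drive_tool:
  rows:
    - [0,0,0,0,0,0.001,0.2]
    - [0,0,0,0,0,0.001,0.2]
    - [0,0,0,0,0,0,0.2]
    - [0,0,0,0,0,0,0.2]

```text
time: 8.52
tool_pos: [0.6296, 0.0704, 0.0101]
tcp_rot: [-3.111, -0.436, 0.0]
wrist_force: [0.6, -0.4, -2.8]
width: 0.43
grip_force: 51.0
```

>>> drive_tool:
  rows:
    - [0,0,0,0,0,0.001,0.2]
    - [0,0,0,0,0,0.0005,0.2]
    - [0,0,0,0,0,0,0.2]

```text
time: 8.77
tool_pos: [0.6298, 0.0704, 0.0099]
tcp_rot: [3.111, 0.437, -0.0]
wrist_force: [-4.4, -0.3, 5.1]
width: 0.432
grip_force: 51.7
```

>>> drive_tool:
  rows:
    - [0,0,0,0,0,0,0.45]
    - [0,0,0,0,0,0,0.55]
    - [0,0,0,0,0,0,0.65]
    - [0,0,0,0,0,0,0.65]
    - [0,0,0,0,0,-0.005,0.7]
    - [0,0,0,0,0,-0.015,0.7]
    - [0,0,0,0,0,-0.025,0.7]
    - [0,0,0,0,0,-0.025,0.8]

```text
time: 9.43
tool_pos: [0.6287, 0.0704, 0.0785]
tcp_rot: [-3.111, -0.437, 0.004]
wrist_force: [-0.5, 0.5, -0.4]
width: 0.8
grip_force: 0.0
```

>>> drive_tool:
  rows:
    - [0,0,0,0,0,-0.03,1]
    - [0,0,0,0,0,-0.03,1]
    - [0,0,0,0,0,-0.02,1]
    - [0,0,0,0,0,0,1]

```text
time: 9.77
tool_pos: [0.6338, 0.0708, 0.1658]
tcp_rot: [3.11, 0.436, 0.018]
wrist_force: [1.0, -0.1, 1.5]
width: 1.001
grip_force: 0.0
```

```bash
python3 go.py .583 -.252 .10 1.63
python3 - <<'E'
from look import *
look("chuck",.004,.6285,.071,cams=("side",))
E
```

```text
t 9.77 tcp [0.6338 0.0708 0.1658] yaw 0.279 tilt [ 0.011  0.002 -1.   ] q [0.07 0.23 1.76 0.   1.13 1.36] w 1.001 F [ 1.  -0.1  1.5] grip 0.0
shift [-0.1384  0.2961  0.065 ]
turn z deg -77.4
shift after turn [-0.3192 -0.0706  0.065 ]
chuck side 1 [0.51]
chuck [0.6276 0.0714 0.    ] 0.225
```

>>> drive_tool:
  rows:
    - [0,0,0,-0.005,0.01,0,1]
    - [0,0,0,-0.01,0.022,0,1]
    - [0,0,0,-0.01,0.022,0,1]
    - [0,0,0,-0.01,0.022,0,1]
    - [0,0,0,-0.01,0.022,0,1]
    - [0,0,0,-0.01,0.022,0,1]
    - [0,0,0,-0.01,0.022,0,1]
    - [0,0,0,-0.01,0.022,0,1]

```text
time: 10.53
tool_pos: [0.6005, -0.1094, 0.1561]
tcp_rot: [-3.11, -0.436, 0.007]
wrist_force: [-1.0, 0.4, -0.7]
width: 1.001
grip_force: 0.0
```

>>> drive_tool:
  rows:
    - [0,0,0,-0.01,0.022,0,1]
    - [0,0,0,-0.01,0.022,0,1]
    - [0,0,0,-0.01,0.022,0,1]
    - [0,0,0,-0.01,0.022,0,1]
    - [0,0,0,-0.01,0.022,0.02,1]
    - [0,0,0,-0.01,0.022,0.02,1]
    - [0,0,0,0,0,0.02,1]
    - [0,0,0,0,0,0,1]

```text
time: 11.2
tool_pos: [0.5757, -0.2511, 0.0915]
tcp_rot: [-3.105, -0.431, 0.017]
wrist_force: [-0.5, 0.2, -0.4]
width: 0.999
grip_force: 0.0
```

>>> drive_tool:
  rows:
    - [0,0,0,0,0,0,1]
    - [0,0,0,0,0,0,1]

```text
time: 11.37
tool_pos: [0.5808, -0.251, 0.0982]
tcp_rot: [-3.11, -0.437, 0.002]
wrist_force: [0.4, -0.9, -0.0]
width: 1.001
grip_force: 0.0
```

```bash
python3 go.py .583 -.252 .038
```

```text
t 11.37 tcp [ 0.5808 -0.251   0.0982] yaw 0.279 tilt [-0.001 -0.001 -1.   ] q [-0.45  0.3   1.82  0.    1.03  0.84] w 1.001 F [ 0.4 -0.9 -0. ] grip 0.0
shift [0.0019 0.0017 0.0602]
```

>>> drive_tool:
  rows:
    - [0,0,0,0.002,0.002,0.015,1]
    - [0,0,0,0,0,0.015,1]
    - [0,0,0,0,0,0.015,1]
    - [0,0,0,0,0,0.01,1]
    - [0,0,0,0,0,0.005,1]
    - [0,0,0,0,0,0,1]
    - [0,0,0,0,0,0,0.85]
    - [0,0,0,0,0,0,0.75]

```text
time: 12.03
tool_pos: [0.5848, -0.2529, 0.0398]
tcp_rot: [3.11, 0.437, 0.002]
wrist_force: [0.2, -0.4, 0.4]
width: 0.759
grip_force: 0.0
```

>>> drive_tool:
  rows:
    - [0,0,0,0,0,0,0.65]
    - [0,0,0,0,0,0,0.6]
    - [0,0,0,0,0,0,0.5]
    - [0,0,0,0,0,0,0.4]
    - [0,0,0,0,0,0,0.4]
    - [0,0,0,0,0,0,0.4]
  force: 50

```text
time: 12.53
tool_pos: [0.5851, -0.253, 0.0404]
tcp_rot: [3.11, 0.436, 0.004]
wrist_force: [0.7, 0.8, 5.3]
width: 0.682
grip_force: 54.9
```

```bash
python3 go.py .4867 -.0567 .13
```

```text
t 12.53 tcp [ 0.5851 -0.253   0.0404] yaw 0.279 tilt [ 0.002  0.001 -1.   ] q [-0.45  0.37  1.85  0.    0.92  0.84] w 0.682 F [0.7 0.8 5.3] grip 54.9
shift [-0.0404 -0.2157 -0.09  ]
```

>>> drive_tool:
  rows:
    - [0,0,0,0,0,-0.005,0.4]
    - [0,0,0,0,0,-0.015,0.4]
    - [0,0,0,0,0,-0.02,0.4]
    - [0,0,0,0,0,-0.015,0.4]
    - [0,0,0,-0.004,-0.01,-0.005,0.4]
    - [0,0,0,-0.004,-0.02,0,0.4]
    - [0,0,0,-0.004,-0.02,0,0.4]
    - [0,0,0,-0.004,-0.02,0,0.4]

```text
time: 13.2
tool_pos: [0.5471, -0.1884, 0.0975]
tcp_rot: [-3.11, -0.435, 0.004]
wrist_force: [-0.2, 0.1, -3.8]
width: 0.682
grip_force: 54.8
```

>>> drive_tool:
  rows:
    - [0,0,0,-0.004,-0.02,0,0.4]
    - [0,0,0,-0.004,-0.02,0,0.4]
    - [0,0,0,-0.004,-0.02,0,0.4]
    - [0,0,0,-0.004,-0.02,0,0.4]
    - [0,0,0,-0.004,-0.02,0,0.4]
    - [0,0,0,-0.004,-0.02,0,0.4]
    - [0,0,0,0,-0.015,0,0.4]
    - [0,0,0,0,-0.005,0,0.4]

```text
time: 13.87
tool_pos: [0.4843, -0.0595, 0.0971]
tcp_rot: [-3.109, -0.438, 0.006]
wrist_force: [-1.2, -0.8, -3.0]
width: 0.686
grip_force: 54.8
```

>>> drive_tool:
  rows:
    - [0,0,0,0,-0.005,0,0.4]
    - [0,0,0,0,0,0,0.4]
    - [0,0,0,0,0,0,0.4]

```text
time: 14.12
tool_pos: [0.4862, -0.0572, 0.0986]
tcp_rot: [3.111, 0.437, -0.0]
wrist_force: [0.3, -0.3, -3.6]
width: 0.685
grip_force: 54.8
```

```bash
python3 go.py .4867 -.0567 .0144
python3 - <<'E'
from look import *
look("vblock",.03,.4835,-.258,1.215)
look("block",0,.531,-.2565,.06,occ=[pose("vblock",(.4835,-.258,1.215),.03)])
E
```

```text
t 14.12 tcp [ 0.4862 -0.0572  0.0986] yaw 0.279 tilt [-0.  0. -1.] q [-0.17  0.04  2.12 -0.    0.98  1.12] w 0.685 F [ 0.3 -0.3 -3.6] grip 54.8
shift [ 0.0006 -0.0004  0.0842]
vblock top 1 [0.94]
vblock side 1 [0.95]
vblock [ 0.4827 -0.2588  1.2229] 0.12
vblock [ 0.4829 -0.2594  1.2226] 0.056
vblock [ 0.4816 -0.2553  1.3713] 0.161
block top 1 [0.84]
block side 1 [0.71]
block [ 0.5322 -0.2572  0.0526] 0.488
block [ 0.5314 -0.2584  0.0665] 0.211
block [ 0.5326 -0.256   0.0251] 0.738
```

>>> drive_tool:
  rows:
    - [0,0,0,0.002,0,0.015,0.4]
    - [0,0,0,0,0,0.02,0.4]
    - [0,0,0,0,0,0.02,0.4]
    - [0,0,0,0,0,0.015,0.4]
    - [0,0,0,0,0,0.008,0.4]
    - [0,0,0,0,0,0.003,0.4]
    - [0,0,0,0,0,0,0.4]
    - [0,0,0,0,0,0,0.4]

```text
time: 15.18
tool_pos: [0.489, -0.0566, 0.0185]
tcp_rot: [3.111, 0.436, 0.002]
wrist_force: [-0.3, -0.3, -3.9]
width: 0.685
grip_force: 54.8
```

>>> drive_tool:
  rows:
    - [0,0,0,0,0,0.001,0.4]
    - [0,0,0,0,0,0.001,0.4]
    - [0,0,0,0,0,0,0.4]
    - [0,0,0,0,0,0,0.4]

```text
time: 15.52
tool_pos: [0.4885, -0.0565, 0.0163]
tcp_rot: [3.111, 0.437, 0.001]
wrist_force: [-0.4, -0.1, -3.8]
width: 0.682
grip_force: 54.8
```

```bash
python3 go.py .4867 -.0567 .0144
python3 - <<'E'
from look import *
look("roundblock",.006,.4867,-.0567,cams=("side",))
look("large_round_place",0,.4867,-.0567,occ=[pose("roundblock",(.4875,-.055,0),.006)],cams=("side",))
p=read_camera("side");cv2.imwrite("pics/s4.png",cv2.resize(p["color"][150:270,190:350,::-1],None,fx=4,fy=4,interpolation=2))
E
```

```text
t 15.52 tcp [ 0.4885 -0.0565  0.0163] yaw 0.279 tilt [ 0.001  0.    -1.   ] q [-0.17  0.16  2.17  0.    0.81  1.13] w 0.682 F [-0.4 -0.1 -3.8] grip 54.8
shift [-0.0018 -0.0003  0.0019]
roundblock side 1 [0.65]
roundblock [ 0.4873 -0.0568  0.    ] 1.691
large_round_place side 1 [0.64]
large_round_place [ 0.4881 -0.0565  0.    ] 0.363
```

View pics/s4.png

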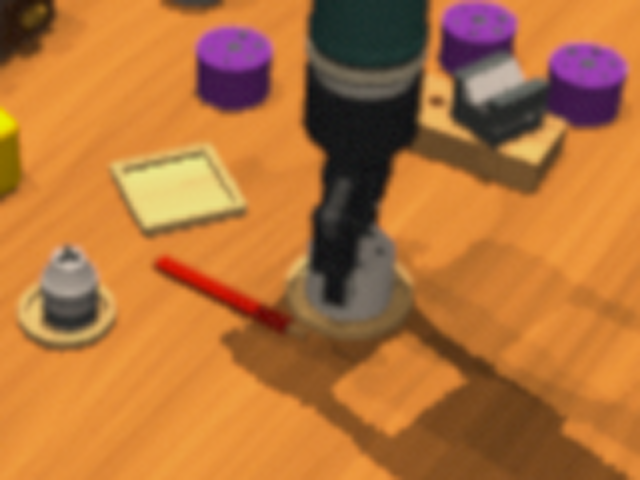

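The chuck stands centred in the small circle (68,310), and the disc sits centred inside the large circle's rim (350,290). I'll lower the last 2 mm.

>>> drive_tool:
  rows:
    - [0,0,0,0,0,0.001,0.4]
    - [0,0,0,0,0,0.001,0.4]
    - [0,0,0,0,0,0.0005,0.4]
    - [0,0,0,0,0,0,0.4]
    - [0,0,0,0,0,0,0.4]

```text
time: 16.18
tool_pos: [0.4883, -0.0565, 0.0144]
tcp_rot: [-3.111, -0.437, 0.0]
wrist_force: [-3.8, 0.9, 6.6]
width: 0.684
grip_force: 55.9
```

>>> drive_tool:
  rows:
    - [0,0,0,0,0,0,0.75]
    - [0,0,0,0,0,0,0.85]
    - [0,0,0,0,0,0,0.95]
    - [0,0,0,0,0,-0.005,0.95]
    - [0,0,0,0,0,-0.015,0.95]
    - [0,0,0,0,0,-0.025,0.95]
    - [0,0,0,0,0,-0.025,1]
    - [0,0,0,0,0,-0.025,1]

```text
time: 16.85
tool_pos: [0.4879, -0.0564, 0.1093]
tcp_rot: [-3.111, -0.436, 0.001]
wrist_force: [0.7, 0.0, 0.3]
width: 1.0
grip_force: 0.0
```

>>> drive_tool:
  rows:
    - [0,0,-6.75,0,0,-0.015,1]
    - [0,0,-6.75,0,0,0,1]
    - [0,0,-6.75,0,0,0,1]
    - [0,0,-6.75,0,0,0,1]
    - [0,0,-6.75,0,0,0,1]
    - [0,0,-6.75,0,0,0,1]
    - [0,0,-6.75,0,0,0,1]
    - [0,0,-6.75,0,0,0,1]

```text
time: 17.52
tool_pos: [0.4883, -0.0564, 0.1236]
tcp_rot: [2.568, 1.809, 0.0]
wrist_force: [-0.2, -0.7, 0.5]
width: 1.001
grip_force: 0.0
```

>>> drive_tool:
  rows:
    - [0,0,0,0,0,0,1]
    - [0,0,0,0,0,0,1]

```text
time: 17.68
tool_pos: [0.4883, -0.0564, 0.1235]
tcp_rot: [2.577, 1.797, 0.0]
wrist_force: [-0.1, 0.2, 0.6]
width: 1.002
grip_force: 0.0
```

```bash
python3 go.py .483 -.2575 .10 1.22
```

```text
t 17.68 tcp [ 0.4883 -0.0564  0.1235] yaw 1.218 tilt [ 0.  0. -1.] q [-0.17  0.01  2.1   0.    1.03  0.19] w 1.002 F [-0.1  0.2  0.6] grip 0.0
shift [-0.1905  0.0645  0.0235]
turn z deg -0.1
shift after turn [-0.1906  0.0641  0.0235]
```

>>> drive_tool:
  rows:
    - [0,0,0,-0.01,0.0035,0,1]
    - [0,0,0,-0.02,0.0065,0,1]
    - [0,0,0,-0.02,0.0065,0,1]
    - [0,0,0,-0.02,0.0065,0,1]
    - [0,0,0,-0.02,0.007,0,1]
    - [0,0,0,-0.02,0.007,0,1]
    - [0,0,0,-0.02,0.007,0,1]
    - [0,0,0,-0.02,0.007,0,1]

```text
time: 18.35
tool_pos: [0.4844, -0.2166, 0.1234]
tcp_rot: [2.576, 1.798, -0.0]
wrist_force: [1.1, -0.3, 0.2]
width: 1.001
grip_force: 0.0
```

>>> drive_tool:
  rows:
    - [0,0,0,-0.02,0.007,0,1]
    - [0,0,0,-0.015,0.006,0,1]
    - [0,0,0,-0.0055,0,0.01,1]
    - [0,0,0,0,0,0.0135,1]
    - [0,0,0,0,0,0,1]
    - [0,0,0,0,0,0,1]
    - [0,0,0,0,0,0,1]

```text
time: 18.93
tool_pos: [0.4828, -0.2569, 0.0996]
tcp_rot: [-2.573, -1.801, 0.0]
wrist_force: [-0.2, -0.1, 0.1]
width: 1.002
grip_force: 0.0
```

```bash
python3 go.py .483 -.2575 .040
```

```text
t 18.93 tcp [ 0.4828 -0.2569  0.0996] yaw 1.221 tilt [ 0.    -0.001 -1.   ] q [-0.53  0.14  2.01  0.    0.99 -0.18] w 1.002 F [-0.2 -0.1  0.1] grip 0.0
shift [-0.0005  0.0005  0.0595]
```

>>> drive_tool:
  rows:
    - [0,0,0,0,0,0.015,1]
    - [0,0,0,0,0,0.015,1]
    - [0,0,0,0,0,0.015,1]
    - [0,0,0,0,0,0.01,1]
    - [0,0,0,0,0,0.0045,1]
    - [0,0,0,0,0,0,0.85]
    - [0,0,0,0,0,0,0.75]
    - [0,0,0,0,0,0,0.65]

```text
time: 19.6
tool_pos: [0.4839, -0.2577, 0.0413]
tcp_rot: [2.573, 1.801, 0.001]
wrist_force: [-0.0, -0.1, 0.7]
width: 0.651
grip_force: 0.0
```

>>> drive_tool:
  rows:
    - [0,0,0,0,0,0,0.58]
    - [0,0,0,0,0,0,0.5]
    - [0,0,0,0,0,0,0.4]
    - [0,0,0,0,0,0,0.3]
    - [0,0,0,0,0,0,0.3]
    - [0,0,0,0,0,0,0.3]
  force: 60

```text
time: 20.1
tool_pos: [0.4842, -0.2579, 0.0417]
tcp_rot: [2.572, 1.8, 0.002]
wrist_force: [0.2, 0.1, 6.2]
width: 0.574
grip_force: 64.6
```

```bash
python3 go.py .646 -.0795 .11 .946
```

```text
t 20.1 tcp [ 0.4842 -0.2579  0.0417] yaw 1.221 tilt [-0.     0.002 -1.   ] q [-0.53  0.22  2.04  0.    0.88 -0.19] w 0.574 F [0.2 0.1 6.2] grip 64.6
shift [ 0.223   0.0911 -0.0681]
turn z deg 15.8
shift after turn [ 0.2394  0.0271 -0.0681]
```

>>> drive_tool:
  rows:
    - [0,0,0,0,0,-0.005,0.3]
    - [0,0,0,0,0,-0.015,0.3]
    - [0,0,0,0,0,-0.02,0.3]
    - [0,0,0,0,0,-0.02,0.3]
    - [0,0,3.9,0,0,-0.005,0.3]
    - [0,0,4,0,0,0,0.3]
    - [0,0,4,0,0,0,0.3]
    - [0,0,3.9,0,0,0,0.3]

```text
time: 20.77
tool_pos: [0.4815, -0.2565, 0.104]
tcp_rot: [-2.797, -1.424, 0.003]
wrist_force: [-0.1, 0.8, -6.1]
width: 0.574
grip_force: 64.1
```

>>> drive_tool:
  rows:
    - [0,0,0,0.01,0.001,0,0.3]
    - [0,0,0,0.02,0.0023,0,0.3]
    - [0,0,0,0.02,0.0023,0,0.3]
    - [0,0,0,0.02,0.0023,0,0.3]
    - [0,0,0,0.02,0.0023,0,0.3]
    - [0,0,0,0.02,0.0023,0,0.3]
    - [0,0,0,0.02,0.0023,0,0.3]
    - [0,0,0,0.02,0.0023,0,0.3]

```text
time: 21.43
tool_pos: [0.5843, -0.1439, 0.1038]
tcp_rot: [-2.794, -1.432, 0.003]
wrist_force: [0.3, -0.1, -5.8]
width: 0.572
grip_force: 64.0
```

>>> drive_tool:
  rows:
    - [0,0,0,0.02,0.0023,0,0.3]
    - [0,0,0,0.02,0.0023,0,0.3]
    - [0,0,0,0.02,0.0023,0,0.3]
    - [0,0,0,0.02,0.0023,0,0.3]
    - [0,0,0,0.01,0.001,0,0.3]
    - [0,0,0,0,0,0,0.3]
    - [0,0,0,0,0,0,0.3]
    - [0,0,0,0,0,0,0.3]

```text
time: 22.1
tool_pos: [0.6445, -0.079, 0.1044]
tcp_rot: [-2.796, -1.431, 0.003]
wrist_force: [0.1, -0.2, -6.2]
width: 0.57
grip_force: 63.9
```

```bash
python3 go.py .646 -.0795 .0157 .946;  python3 - <<'E'
from look import *
look("block",0,.532,-.2565,.06)
E
```

```text
t 22.1 tcp [ 0.6445 -0.079   0.1044] yaw 0.946 tilt [-0.002 -0.002 -1.   ] q [-0.16  0.32  1.78 -0.    1.05  0.46] w 0.57 F [ 0.1 -0.2 -6.2] grip 63.9
shift [0.0006 0.0017 0.0887]
turn z deg 0.0
shift after turn [0.0006 0.0017 0.0887]
block top 1 [0.63]
block side 1 [0.65]
block [ 0.5307 -0.2582  0.0661] 1.125
block [ 0.5303 -0.2604  0.0341] 2.106
block [ 0.5299 -0.2525  0.0794] 0.059
```

>>> drive_tool:
  rows:
    - [0,0,0,0,0.0015,0.015,0.3]
    - [0,0,0,0,0,0.02,0.3]
    - [0,0,0,0,0,0.02,0.3]
    - [0,0,0,0,0,0.016,0.3]
    - [0,0,0,0,0,0.008,0.3]
    - [0,0,0,0,0,0.004,0.3]
    - [0,0,0,0,0,0.002,0.3]
    - [0,0,0,0,0,0,0.3]

```text
time: 22.97
tool_pos: [0.6472, -0.0798, 0.0203]
tcp_rot: [2.797, 1.43, 0.0]
wrist_force: [0.1, 0.3, -5.4]
width: 0.576
grip_force: 63.7
```

>>> drive_tool:
  rows:
    - [0,0,0,0,0,0,0.3]
    - [0,0,0,0,0,0,0.3]

```text
time: 23.13
tool_pos: [0.6481, -0.0798, 0.0217]
tcp_rot: [2.796, 1.43, 0.003]
wrist_force: [1.0, 0.1, -6.3]
width: 0.572
grip_force: 63.7
```

```bash
python3 go.py .646 -.0795 .0157 .946;  python3 - <<'E'
from look import *
p=read_camera("side");cv2.imwrite("pics/s5.png",cv2.resize(p["color"][140:260,190:350,::-1],None,fx=4,fy=4,interpolation=2))
E
```

```text
t 23.13 tcp [ 0.6481 -0.0798  0.0217] yaw 0.946 tilt [ 0.001  0.002 -1.   ] q [-0.16  0.42  1.82 -0.    0.9   0.46] w 0.572 F [ 1.   0.1 -6.3] grip 63.7
shift [-0.001  -0.0019  0.006 ]
turn z deg -0.0
shift after turn [-0.001  -0.0019  0.006 ]
```

View pics/s5.png

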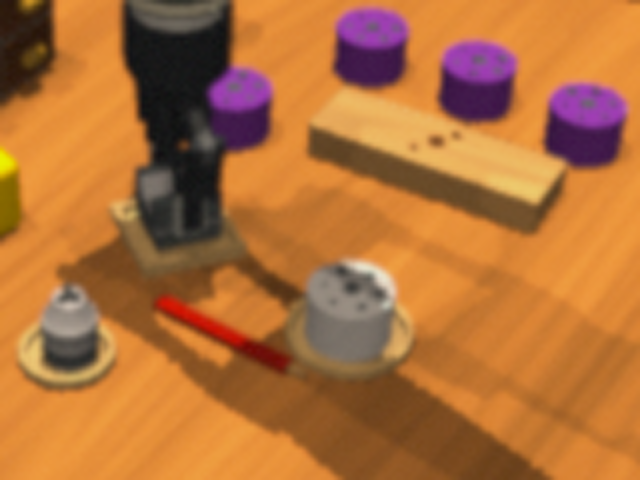

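The V-block is inside the square (180,230), and the disc and chuck are both seated. Nudging it to centre and setting it down.

>>> drive_tool:
  rows:
    - [0,0,0,-0.0005,-0.0015,0.001,0.3]
    - [0,0,0,0,0,0.0015,0.3]
    - [0,0,0,0,0,0.001,0.3]
    - [0,0,0,0,0,0.001,0.3]
    - [0,0,0,0,0,0,0.3]
    - [0,0,0,0,0,0,0.3]

```text
time: 23.68
tool_pos: [0.6454, -0.0791, 0.0158]
tcp_rot: [-2.797, -1.43, 0.0]
wrist_force: [-0.5, -0.6, -4.9]
width: 0.572
grip_force: 63.9
```

>>> drive_tool:
  rows:
    - [0,0,0,0,0,0.001,0.3]
    - [0,0,0,0,0,0.001,0.3]
    - [0,0,0,0,0,0,0.3]
    - [0,0,0,0,0,0,0.3]

```text
time: 24.02
tool_pos: [0.6454, -0.0791, 0.0157]
tcp_rot: [-2.797, -1.43, 0.0]
wrist_force: [-5.6, 1.3, 6.6]
width: 0.573
grip_force: 65.3
```

>>> drive_tool:
  rows:
    - [0,0,0,0,0,0,0.65]
    - [0,0,0,0,0,0,0.75]
    - [0,0,0,0,0,0,0.8]
    - [0,0,0,0,0,-0.005,0.85]
    - [0,0,0,0,0,-0.015,0.85]
    - [0,0,0,0,0,-0.025,0.9]
    - [0,0,0,0,0,-0.025,1]
    - [0,0,0,0,0,-0.025,1]

```text
time: 24.68
tool_pos: [0.6454, -0.0791, 0.1098]
tcp_rot: [-2.797, -1.43, 0.0]
wrist_force: [1.2, 0.2, -0.6]
width: 0.998
grip_force: 0.0
```

>>> drive_tool:
  rows:
    - [0,0,-7,0,0,-0.02,1]
    - [0,0,-7,0,0,0,1]
    - [0,0,-7,0,0,0,1]
    - [0,0,-7,0,0,0,1]
    - [0,0,-7,0,0,0,1]
    - [0,0,-7,0,0,0,1]
    - [0,0,-7,0,0,0,1]
    - [0,0,-7,0,0,0,1]

```text
time: 25.35
tool_pos: [0.6457, -0.0792, 0.1293]
tcp_rot: [1.79, 2.581, 0.001]
wrist_force: [0.2, -0.3, 0.1]
width: 0.999
grip_force: 0.0
```

>>> drive_tool:
  rows:
    - [0,0,-7,0,0,0,1]
    - [0,0,-7,0,0,0,1]
    - [0,0,-7,0,0,0,1]
    - [0,0,-7,0,0,0,1]
    - [0,0,-7,0,0,0,1]
    - [0,0,-7,0,0,0,1]
    - [0,0,-7,0,0,0,1]
    - [0,0,-7,0,0,0,1]

```text
time: 26.02
tool_pos: [0.6458, -0.0792, 0.1293]
tcp_rot: [0.369, 3.119, -0.0]
wrist_force: [-0.4, 0.2, -0.2]
width: 1.001
grip_force: 0.0
```

>>> drive_tool:
  rows:
    - [0,0,-6,0,0,0,1]
    - [0,0,-6,0,0,0,1]
    - [0,0,-5.4,0,0,0,1]
    - [0,0,0,0,0,0,1]
    - [0,0,0,0,0,0,1]

```text
time: 26.43
tool_pos: [0.6457, -0.0792, 0.1291]
tcp_rot: [-0.094, 3.14, -0.0]
wrist_force: [0.2, 0.5, 0.3]
width: 1.004
grip_force: 0.0
```

```bash
python3 go.py .531 -.257 .08 .063;  python3 - <<'E'
from look import *
look("block",0,.532,-.2565,.06)
look("vblock",.004,.646,-.0795,.946,cams=("side",))
look("roundblock",.004,.487,-.0567,cams=("top","side"))
E
```

```text
t 26.43 tcp [ 0.6457 -0.0792  0.1291] yaw -3.082 tilt [-0.001 -0.    -1.   ] q [-0.16  0.3   1.76  0.    1.09 -1.79] w 1.004 F [0.2 0.5 0.3] grip 0.0
shift [ 0.1251 -0.1707  0.0491]
turn z deg -0.2
shift after turn [ 0.1257 -0.1702  0.0491]
block top 0 []
block side 1 [0.93]
block [ 0.5335 -0.2531  0.0153] 0.137
vblock side 1 [0.9]
vblock [ 0.6445 -0.0769  0.9337] 0.06
roundblock top 0 []
roundblock side 1 [0.98]
roundblock [ 0.4858 -0.0532  0.    ] 0.09
```

>>> drive_tool:
  rows:
    - [0,0,0,0.006,-0.008,0,1]
    - [0,0,0,0.0125,-0.017,0,1]
    - [0,0,0,0.0125,-0.017,0,1]
    - [0,0,0,0.0125,-0.017,0,1]
    - [0,0,0,0.0125,-0.017,0,1]
    - [0,0,0,0.0125,-0.017,0,1]
    - [0,0,0,0.0125,-0.017,0,1]
    - [0,0,0,0.0125,-0.017,0,1]

```text
time: 27.6
tool_pos: [0.5588, -0.213, 0.1288]
tcp_rot: [0.098, -3.14, 0.0]
wrist_force: [-0.1, 0.5, 0.1]
width: 0.998
grip_force: 0.0
```

>>> drive_tool:
  rows:
    - [0,0,0,0.0125,-0.017,0,1]
    - [0,0,0,0.0125,-0.017,0,1]
    - [0,0,0,0.0065,-0.0095,0.01,1]
    - [0,0,0,0,0,0.02,1]
    - [0,0,0,0,0,0.02,1]
    - [0,0,0,0,0,0,1]
    - [0,0,0,0,0,0,1]
    - [0,0,0,0,0,0,1]

```text
time: 28.27
tool_pos: [0.5315, -0.2571, 0.079]
tcp_rot: [-0.098, 3.14, -0.0]
wrist_force: [-0.4, -0.4, 0.2]
width: 1.004
grip_force: 0.0
```

```bash
python3 go.py .531 -.257 .006 .063;  python3 - <<'E'
from look import *
p=read_camera("side");cv2.imwrite("pics/s6.png",cv2.resize(p["color"][120:240,230:390,::-1],None,fx=4,fy=4,interpolation=2))
E
```

```text
t 28.27 tcp [ 0.5315 -0.2571  0.079 ] yaw -3.079 tilt [-0. -0. -1.] q [-0.49  0.24  1.93  0.    0.97 -2.13] w 1.004 F [-0.4 -0.4  0.2] grip 0.0
shift [0.0005 0.0001 0.073 ]
turn z deg -0.0
shift after turn [0.0005 0.0001 0.073 ]
```

View pics/s6.png

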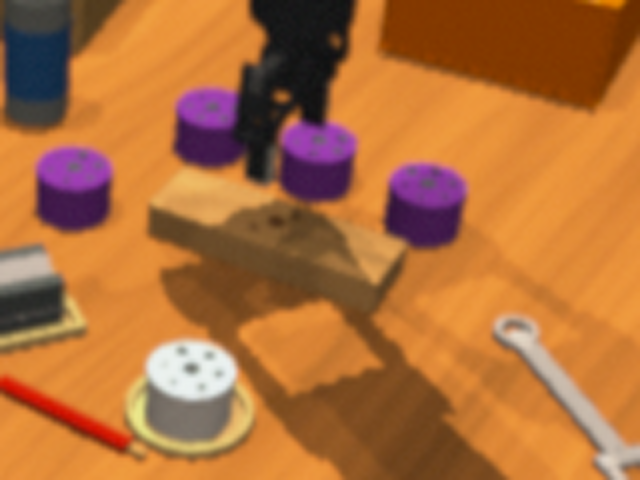

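The gripper stands over the middle of the block (275,220 in the crop). The far finger clears the purple disc at (318,160).

>>> drive_tool:
  rows:
    - [0,0,0,0,0,0.015,1]
    - [0,0,0,0,0,0.018,1]
    - [0,0,0,0,0,0.018,1]
    - [0,0,0,0,0,0.014,1]
    - [0,0,0,0,0,0.008,1]
    - [0,0,0,0,0,0,1]
    - [0,0,0,0,0,0,0.85]
    - [0,0,0,0,0,0,0.78]

```text
time: 28.98
tool_pos: [0.5325, -0.2576, 0.0072]
tcp_rot: [-0.098, 3.138, -0.002]
wrist_force: [-0.2, -0.3, 0.4]
width: 0.784
grip_force: 0.0
```

>>> drive_tool:
  rows:
    - [0,0,0,0,0,0,0.7]
    - [0,0,0,0,0,0,0.65]
    - [0,0,0,0,0,0,0.5]
    - [0,0,0,0,0,0,0.4]
    - [0,0,0,0,0,0,0.4]
    - [0,0,0,0,0,0,0.4]
  force: 60

```text
time: 29.48
tool_pos: [0.5326, -0.2575, 0.0078]
tcp_rot: [-0.098, 3.137, -0.002]
wrist_force: [-1.3, 1.9, 6.2]
width: 0.684
grip_force: 66.4
```

```bash
python3 go.py .541 .286 .08 2.651
```

```text
t 29.48 tcp [ 0.5326 -0.2575  0.0078] yaw -3.079 tilt [-0.003 -0.001 -1.   ] q [-0.49  0.34  1.96  0.    0.84 -2.13] w 0.684 F [-1.3  1.9  6.2] grip 66.4
shift [-0.0423  0.5418 -0.0726]
turn z deg 31.7
shift after turn [ 0.2485  0.4834 -0.0726]
```

>>> drive_tool:
  rows:
    - [0,0,0,0,0,-0.004,0.4]
    - [0,0,0,0,0,-0.012,0.4]
    - [0,0,0,0,0,-0.02,0.4]
    - [0,0,0,0,0,-0.02,0.4]
    - [0,0,0,0,0,-0.02,0.4]
    - [0,0,0,0,0,-0.02,0.4]
    - [0,0,0,0,0,-0.004,0.4]
    - [0,0,0,0,0.01,0,0.4]

```text
time: 30.15
tool_pos: [0.5325, -0.2492, 0.1086]
tcp_rot: [-0.096, 3.135, -0.006]
wrist_force: [-0.3, -0.1, -1.9]
width: 0.686
grip_force: 65.4
```

>>> drive_tool:
  rows:
    - [0,0,0,-0.0018,0.022,0,0.4]
    - [0,0,0,-0.0018,0.022,0,0.4]
    - [0,0,0,-0.0018,0.022,0,0.4]
    - [0,0,0,-0.0018,0.022,0,0.4]
    - [0,0,0,-0.0018,0.022,0,0.4]
    - [0,0,0,-0.0018,0.022,0,0.4]
    - [0,0,0,-0.0018,0.022,0,0.4]
    - [0,0,0,-0.0018,0.022,0,0.4]

```text
time: 30.82
tool_pos: [0.5321, -0.0686, 0.1038]
tcp_rot: [0.098, -3.137, -0.002]
wrist_force: [0.0, 0.6, -3.2]
width: 0.689
grip_force: 65.4
```

>>> drive_tool:
  rows:
    - [0,0,0,-0.0018,0.022,0,0.4]
    - [0,0,0,-0.0018,0.022,0,0.4]
    - [0,0,0,-0.0018,0.022,0,0.4]
    - [0,0,0,-0.0018,0.022,0,0.4]
    - [0,0,0,-0.0018,0.022,0,0.4]
    - [0,0,0,-0.0018,0.022,0,0.4]
    - [0,0,0,-0.0018,0.022,0,0.4]
    - [0,0,0,-0.0018,0.022,0,0.4]

```text
time: 31.48
tool_pos: [0.5352, 0.1074, 0.1038]
tcp_rot: [0.098, -3.136, 0.0]
wrist_force: [0.1, -0.5, -3.0]
width: 0.685
grip_force: 65.4
```

>>> drive_tool:
  rows:
    - [0,0,4,0,0,0,0.4]
    - [0,0,6,0,0,0,0.4]
    - [0,0,6,0,0,0,0.4]
    - [0,0,6,0,0,0,0.4]
    - [0,0,6,0,0,0,0.4]
    - [0,0,3.7,0,0,0,0.4]
    - [0,0,0,0,0,0,0.4]
    - [0,0,0,0,0,0,0.4]

```text
time: 32.15
tool_pos: [0.5359, 0.1062, 0.1043]
tcp_rot: [-0.759, -3.046, 0.002]
wrist_force: [-0.0, 0.5, -2.8]
width: 0.691
grip_force: 65.6
```

```bash
python3 go.py .541 .286 .08 2.651
```

```text
t 32.15 tcp [0.5359 0.1062 0.1043] yaw 2.653 tilt [ 0.002 -0.002 -1.   ] q [ 0.15  0.14  2.    0.    1.   -0.93] w 0.691 F [-0.   0.5 -2.8] grip 65.6
shift [0.0798 0.1612 0.0242]
turn z deg 0.1
shift after turn [0.0801 0.1611 0.0242]
```

>>> drive_tool:
  rows:
    - [0,0,0,0.01,0.02,0,0.4]
    - [0,0,0,0.01,0.02,0,0.4]
    - [0,0,0,0.01,0.02,0,0.4]
    - [0,0,0,0.01,0.02,0,0.4]
    - [0,0,0,0.01,0.02,0,0.4]
    - [0,0,0,0.01,0.02,0,0.4]
    - [0,0,0,0.01,0.02,0,0.4]
    - [0,0,0,0.01,0.02,0,0.4]

```text
time: 32.82
tool_pos: [0.5414, 0.2858, 0.1049]
tcp_rot: [-0.76, -3.047, 0.002]
wrist_force: [0.7, -0.0, -2.7]
width: 0.688
grip_force: 65.7
```

>>> drive_tool:
  rows:
    - [0,0,0,0,0,0.015,0.4]
    - [0,0,0,0,0,0.02,0.4]
    - [0,0,0,0,0,0.015,0.4]
    - [0,0,0,0,0,0.01,0.4]
    - [0,0,0,0,0,0,0.4]
    - [0,0,0,0,0,0,0.4]
    - [0,0,0,0,0,0,0.4]

```text
time: 33.4
tool_pos: [0.5429, 0.285, 0.0465]
tcp_rot: [0.763, 3.047, 0.001]
wrist_force: [-0.6, 0.1, -2.4]
width: 0.689
grip_force: 65.7
```

```bash
python3 go.py .541 .286 .0118 2.651
python3 - <<'E'
from look import *
look("block",.036,.541,.286,2.651)
p=read_camera("side");cv2.imwrite("pics/s7.png",cv2.resize(p["color"][220:360,120:280,::-1],None,fx=4,fy=4,interpolation=2))
E
```

```text
t 33.4 tcp [0.5429 0.285  0.0465] yaw 2.651 tilt [-0.001  0.001 -1.   ] q [ 0.44  0.32  1.9  -0.    0.92 -0.64] w 0.689 F [-0.6  0.1 -2.4] grip 65.7
shift [ 0.0022 -0.0001  0.0347]
turn z deg -0.0
shift after turn [ 0.0022 -0.0001  0.0347]
block top 1 [0.93]
block side 1 [0.93]
block [0.543  0.2849 2.624 ] 0.43
block [0.5425 0.2846 2.6562] 0.413
block [0.5439 0.285  2.6224] 0.431
```

View pics/s7.png

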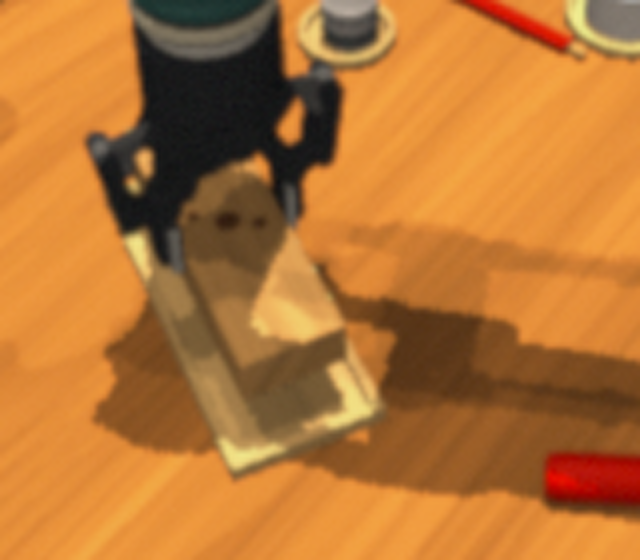

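The block hangs about 35 mm over the long rectangle (front rim corner at (235,470)). Going lower and checking again.

>>> drive_tool:
  rows:
    - [0,0,0,0.002,0,0.01,0.4]
    - [0,0,0,0,0,0.01,0.4]
    - [0,0,0,0,0,0.004,0.4]
    - [0,0,0,0,0,0.0,0.4]
    - [0,0,0,0,0,0,0.4]
    - [0,0,0,0,0,0,0.4]

```text
time: 34.15
tool_pos: [0.5405, 0.2858, 0.0215]
tcp_rot: [-0.763, -3.047, 0.0]
wrist_force: [0.3, -0.3, -2.3]
width: 0.685
grip_force: 65.8
```

```bash
python3 go.py .541 .286 .0118 2.651
python3 - <<'E'
from look import *
p=read_camera("side");cv2.imwrite("pics/s8.png",cv2.resize(p["color"][220:360,120:280,::-1],None,fx=4,fy=4,interpolation=2))
E
```

```text
t 34.15 tcp [0.5405 0.2858 0.0215] yaw 2.651 tilt [ 0. -0. -1.] q [ 0.45  0.35  1.91 -0.    0.88 -0.63] w 0.685 F [ 0.3 -0.3 -2.3] grip 65.8
shift [-0.0003  0.0004  0.0097]
turn z deg -0.0
shift after turn [-0.0003  0.0004  0.0097]
```

View pics/s8.png

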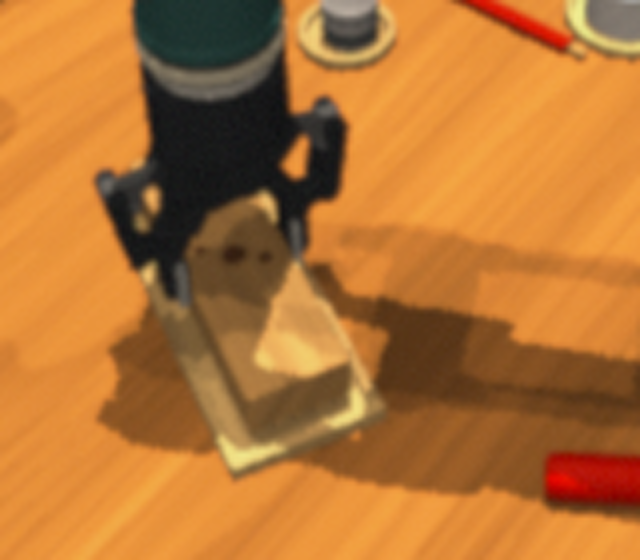

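The block is lined up inside the rim with its front corner at (255,440). Lowering to the floor.

>>> drive_tool:
  rows:
    - [0,0,0,0,0,0.003,0.4]
    - [0,0,0,0,0,0.003,0.4]
    - [0,0,0,0,0,0.001,0.4]
    - [0,0,0,0,0,0.001,0.4]
    - [0,0,0,0,0,0.001,0.4]
    - [0,0,0,0,0,0,0.4]
    - [0,0,0,0,0,0,0.4]

```text
time: 34.78
tool_pos: [0.5405, 0.2858, 0.0127]
tcp_rot: [-0.763, -3.047, 0.0]
wrist_force: [-0.1, -0.1, -2.1]
width: 0.684
grip_force: 65.8
```

>>> drive_tool:
  rows:
    - [0,0,0,0,0,0.001,0.4]
    - [0,0,0,0,0,0.0005,0.4]
    - [0,0,0,0,0,0,0.4]
    - [0,0,0,0,0,0,0.4]

```text
time: 35.12
tool_pos: [0.5408, 0.2859, 0.0118]
tcp_rot: [0.763, 3.047, 0.0]
wrist_force: [-1.6, -1.0, 2.3]
width: 0.684
grip_force: 66.2
```

Contact at the predicted height, so I'll release and retreat.

>>> drive_tool:
  rows:
    - [0,0,0,0,0,0,0.75]
    - [0,0,0,0,0,0,0.85]
    - [0,0,0,0,0,0,0.95]
    - [0,0,0,0,0,0,0.95]
    - [0,0,0,0,0,-0.005,0.95]
    - [0,0,0,0,0,-0.015,0.95]
    - [0,0,0,0,0,-0.02,1]
    - [0,0,0,0,0,-0.025,1]

```text
time: 35.78
tool_pos: [0.5392, 0.2851, 0.0755]
tcp_rot: [-0.763, -3.045, 0.004]
wrist_force: [1.2, -0.2, -0.7]
width: 1.0
grip_force: 0.0
```

>>> drive_tool:
  rows:
    - [0,0,0,0,0,-0.025,1]
    - [0,0,0,0,0,-0.025,1]
    - [0,0,0,0,0,-0.025,1]
    - [0,0,0,0,0,-0.025,1]
    - [0,0,0,0,0,-0.025,1]
    - [0,0,0,0,0,0,1]
    - [0,0,0,0,0,0,1]

```text
time: 36.37
tool_pos: [0.542, 0.2865, 0.2041]
tcp_rot: [0.762, 3.044, 0.005]
wrist_force: [-0.7, -0.2, 0.3]
width: 0.997
grip_force: 0.0
```

Run:
```python
from look import *
look("block",.004,.541,.286,2.651,cams=("side",))
look("vblock",.004,.646,-.0795,.946)
look("roundblock",.004,.487,-.0567)
look("chuck",.004,.6285,.071)
p=read_camera("side");cv2.imwrite("pics/s9.png",cv2.resize(p["color"][150:350,110:310,::-1],None,fx=3,fy=3,interpolation=2))
```

```text
block side 1 [0.79]
block [0.54   0.2878 2.6459] 0.031
vblock top 1 [0.83]
vblock side 1 [0.95]
vblock [ 0.6445 -0.0806  0.9341] 0.116
vblock [ 0.6433 -0.0819  0.9557] 0.063
vblock [ 0.6443 -0.0764  0.9253] 0.07
roundblock top 1 [0.92]
roundblock side 2 [0.91, 0.26]
roundblock [ 0.4876 -0.0572  0.    ] 0.067
roundblock [ 0.4876 -0.0578  0.    ] 0.044
roundblock [ 0.4864 -0.0547  0.    ] 0.056
chuck top 1 [0.56]
chuck side 1 [0.72]
chuck [0.627  0.0704 0.    ] 0.156
chuck [0.6267 0.0691 0.    ] 0.085
chuck [0.6254 0.0744 0.    ] 0.088
```

View pics/s9.png

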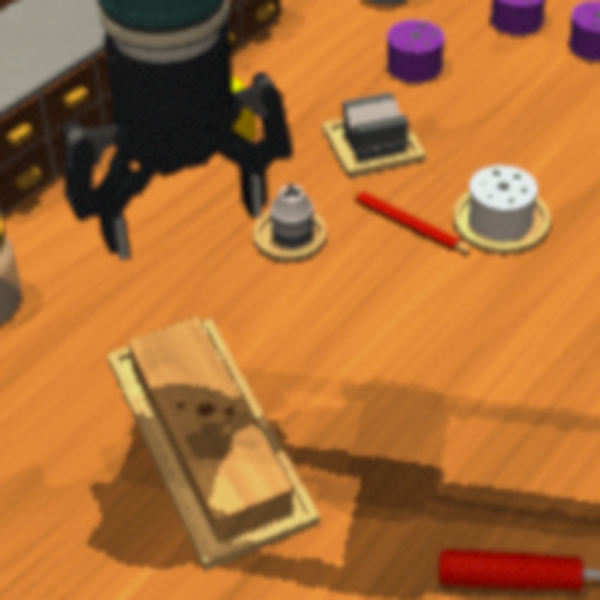

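All four pieces are seated inside their rims: the block at (215,430), chuck (292,215), V-block (375,130) and disc (503,205). The arm is clear of everything.

```bash
python3 -c "
from workcell import workorder
print(workorder.finish_job())"
```

```text
the job is handed in; nothing more can be done
None
```

All four pieces are set down in their matching places, within about 3 mm of centre by the camera fits, and the job was handed in at about 36 s of the 125 s allowed; the hand-in gave no verdict.

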